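# Fit the loose crank and wind the parts lift level with the deck

### The job

Take the loose crank from its wooden holder and lower it into the guide tube of the parts lift; feel gently, without forcing, for the hidden square drive until the crank drops fully home. Then wind the crank clockwise (seen from above) until the lift's plate is flush with the fixed deck beside it, and leave the crank seated, with the pulley still resting in its place on the plate. Disturb nothing else on the bench.

Things in the scene. Friction and masses are not known exactly. Their poses are not given: they have to be found in the camera images.
- crank_boss (a point): Centre of the loose crank's grip boss: an upright 24 x 24 mm steel block, 45 mm high, on the shaft axis. Crank axes: z up the shaft, x along the level arm to the knob, y level. Boss faces are square to x and y. The arm (24 wide, 12 thick) runs directly under the boss. The crank weighs 0.45 kg, mostly near the shaft.
- crank_foot (a point): Centre of the crank's open lower end, 124.5 mm below crank_boss on the shaft axis, 90 mm below the arm; same axes. Here is a square socket, 24.5 mm wide and 30 mm deep, flats parallel to the crank's x and y; outside 43 mm across the corners; the shaft above it is round, 44 mm.
- crank_knob (a point): Centre of the crank's black upright knob (22 mm across, 50 mm high) at the arm's outer end: 85 mm from the shaft axis along the crank's x, 2.5 mm above crank_boss. It is fixed to the arm: it does not spin by itself, but a lightly gripped one turns between the fingers.
- holder: Wooden block 76 x 76 x 60 mm, fixed, with a plain round hole 51 mm wide and 45 mm deep in which the crank stands upright at the start, its foot 15 mm above the bench. Origin: centre of its underside.
- tube_mouth (a point): Centre of the mouth of the lift's fixed, upright guide tube, 120 mm above the bench, z up: a round hole 51 mm wide in a grey square block of 74 mm. The plate lies to its -y side, the deck beyond. The lift's drive stands hidden inside on the same axis. Pressing or prying the crank against the lift with over 90 N counts as forcing.
- drive_seat (a point): Where crank_foot stands when fully home: on the tube's axis, 70 mm below its mouth. From here a hidden 22 mm square stub rises 20 mm, its flats in an unknown direction, with a centring cone 8 mm high on top. A socket out of line rests 20 mm higher than home; within about 6 degrees, and centred to 1 mm, it drops. The stub carries the load: 0.25 to 0.35 N m to raise.
- plate_top (a point): Centre of the top of the lift's steel plate (150 x 150 x 12 mm), 170 mm from the drive axis; it moves only up and down. It starts 60 mm above the bench, 6 mm over its lower stop, rises 6 mm per radian (38 mm a turn) of clockwise drive turning seen from above, 40 mm at most, sinks as much when turned back, and stays where left.
- deck_top (a point): Centre of the top of the fixed steel deck (150 x 120 x 12 mm) just beyond the plate (6 mm gap), 311 mm from the drive axis. Its height differs from case to case: 12 to 22 mm above the plate's start. Flush means plate_top as high as deck_top.
- pulley_mid (a point): Centre of the loose steel belt pulley (90 mm across, 24 mm high, 0.5 to 0.9 kg) lying flat on the middle of the plate. It rides up with the plate; not to be touched.
- bearing: Bystander: loose bearing ring on the deck, 62 mm across, 18 mm high; origin at its underside.
- tin: Bystander: loose can, 66 mm across, 85 mm high, standing near the holder; origin at its underside.
- carton: Bystander: loose cardboard box 90 x 130 x 70 mm; origin at its underside.
- spanner: Bystander: loose spanner lying flat on the bench.
- collar: Bystander: loose steel collar, 48 mm across, 20 mm high; origin at its underside.
Mind the look-alikes: they are no part of the job. Leave any pink or yellow look-alike of the part that bears crank_boss alone.

How it is judged (in metres and radians):
On the way:
1. the crank is seated fully home on the hidden drive while the plate is still down (rise under 6 mm) (z of crank_foot in the frame of tube_mouth below -0.066 m and horizontal distance between crank_foot and tube_mouth below 0.004 m and angle between crank_boss's own z axis and vertical below 0.1 rad and distance of plate_top from where it was at the start of the episode below 0.006 m), for 0.2 s.
At the end, for the whole second after the job is handed in: The plate is flush with the deck within 3 mm; the crank stands seated on the drive (foot at least 66 mm below the tube's mouth and within 4 mm of its axis, upright within 0.1 rad) and at rest; the pulley lies flat on the plate, its centre within 35 mm of the plate's centre (z of plate_top in the frame of deck_top between -0.003 and 0.003 m and z of crank_foot in the frame of tube_mouth below -0.066 m and horizontal distance between crank_foot and tube_mouth below 0.004 m and angle between each of crank_boss, pulley_mid's own z axis and vertical below 0.1 rad and linear speed of crank below 0.02 m/s and horizontal distance between pulley_mid and plate_top below 0.035 m and z of pulley_mid in the frame of plate_top below 0.016 m); the robot touches nothing.
It fails at once if the crank is forced: it bears on the lift with more than 90 N (contact force between crank and lift above 90 N).
It fails at once if the pulley is touched by the robot or the crank (contact force between pulley and the arm above 1 N or contact force between pulley and the fingers above 1 N or contact force between pulley and crank above 1 N).
It fails at once if a thing standing on the bench or the deck is moved by more than 30 mm (distance of any of tin, carton, spanner, collar, bearing from where it was at the start of the episode above 0.03 m).
It also fails if it takes over 72 s, if anything falls off the work surface, if the arm or the gripper's body presses on something with over 40 N, if the wrist force passes 120 N, or if a joint passes its speed limit or range.

### The arm

A 6-joint arm with a two-finger parallel gripper is mounted at the origin on the work surface. World frame = base frame: x ahead of the robot, y to its left, z up, the work surface at z = 0. Lengths are in mm, angles in rad, forces in N, time in s.
With the tool pointing down it reaches from about 275 to 1000 mm from the base axis. Payload 8.4 kg.
Tool frame: the origin (TCP) lies between the finger pads; the fingertips stand r.finger_overhang ahead of it and the grasp point (between the pads) is the TCP (r.finger_overhang is the distance from the TCP to the fingertips, in mm); z points along the fingers, y is the line along which they close (so a half turn about z gives the same grasp; the last joint's range is limited). The gripper opens to 85 mm and grips with 20 to 120 N. Pads are 22 mm wide; open, the fingers measure 114 mm over their backs; the gripper's body (76 mm by 85 mm) begins 54 mm behind the grasp point. The pads swing forward as they close: fully open they stand 13 mm farther back than shut.
Start: joints at [1.117, 0.353, 1.633, -0, 1.155, -0.002], TCP at [272.865, 562.292, 250.281] pointing down, gripper open.
Joint ranges: [-2.63, 2.63], [-0.92, 2.1], [0.06, 2.66], [-1.3, 4.44], [0, 2.69], [-3.02, 3.02]. Speed limits (rad/s): [2.22, 2.22, 2.79, 3.14, 3.14, 3.14].

### API

Orientations are given as [roll, pitch, yaw] about the fixed x, y, z axes, in that order (R = Rz(yaw) Ry(pitch) Rx(roll)).
In Python, from rig import r, cams, sign_off gives the robot as it stands.
- The arm moves only by the shell command python3 -m crank 'ROWS' [FORCE]. ROWS is JSON, a list of rows, each a list of 7 numbers: the shift along the tool's x, y, z in m, then the turn, a rotation vector about the tool's x, y, z in rad, then the closure, from 0 (fully open) to 1 (shut). In form: [[dx, dy, dz, ax, ay, az, gripper], ...]. A call has 1 to 5 rows; each row is the pose to reach, as a shift and turn from the pose commanded when the call began, along the tool's axes at that moment; what a row does not reach only later rows make up. A row lasts 1/10 s, in which the tool goes at most 50 mm and 8.59 degrees, less where a joint would pass 70% of its speed; a pose out of reach is approached as far as the arm can. A call with a gripper value outside its range is refused whole. The fingers move at their own pace and stop on an object; FORCE is the grip in N (left out, the last holds). Time passes only in rows, so rows that repeat a pose let the fingers close. It gives the time, the measured TCP pose, the force, the opening and the grip force at its end, in the units of the state.
- r.sense(): the state, without advancing time (a new reading comes with each control period).
- cams.grab_frame(name): name is "scene" or "top"; returns a dict with "image" (400x640x3 uint8, red, green, blue), "fx", "fy", "cx", "cy" (pixels), "D" ([k1, k2, p1, p2, k3] as OpenCV has them; the pictures are not rectified), "position" and "orientation" of the camera in the world. Camera axes: x right, y down, z forward; pixel columns grow to the right and rows downward; lengths in mm; the calibration is good to about 2 mm. A picture is of the moment at which its call begins. There is no depth.
- sign_off(): hands the job in; it is judged then, once.
The state is a dict: "clock": time; "qpos": joint angles; "qvel": joint speeds; "joint_efforts": joint torques, N m; "eef_pos": TCP position; "tcp_rot": TCP orientation; "contact_force": force on the tool from outside, world axes, zero at the start; "wrist_torque": the same for the moment, N m; "opening": opening from 0.0 (shut) to 1.0 (fully open); "grasp_force": force on a finger pad.
Only numpy, scipy, OpenCV 4.12 (cv2) and the standard library are available. Lean on these libraries where they do the work, as an engineer would, in place of code of your own. Each camera call takes 0.05 s, during which the arm holds its last target. There are 200 camera calls.

## Working session

There is one attempt and no reset: what is moved stays moved. The work goes in short steps, Python scripts to look and compute and a shell command to move; the robot and the scene stay as the last step left them, time stands still between calls to the robot, and variables do not carry over. Pictures are saved under pics/ and viewed, at most 10 in all, crops included, and the job is handed in when it is done.

```bash
ls; mkdir -p pics; python3 - <<'E'
from rig import r,cams
import cv2,json,pickle
s=r.sense();print(s, r.finger_overhang)
for n in("scene","top"):
    f=cams.grab_frame(n);pickle.dump(f,open(f'{n}0.pkl','wb'))
    cv2.imwrite(f'pics/{n}0.png',f['image'][:,:,::-1])
    print(n,{k:v for k,v in f.items() if k!='image'})
E
```

```text
pics
{'clock': 0.0, 'qpos': array([ 1.11659417e+00,  3.53621883e-01,  1.63412761e+00,  7.50042629e-06,
        1.15518637e+00, -2.39361774e-03]), 'qvel': array([-7.40045362e-04, -5.59307421e-04, -2.26811195e-05,  1.22322840e-03,
       -1.49197067e-04, -1.78702917e-04]), 'joint_efforts': array([ 1.87192258e-03, -6.05229449e+01, -3.42072415e+01,  5.15583702e-05,
        9.19944694e-03, -6.46370040e-06]), 'eef_pos': array([272.67199535, 561.89379466, 249.58085441]), 'tcp_rot': array([-3.14024947e+00, -1.00729399e-05,  2.68978108e+00]), 'contact_force': array([-0.58990969,  1.31771935, -0.3061707 ]), 'wrist_torque': array([-0.03366771, -0.01534317,  0.00188347]), 'grasp_force': 0.0, 'opening': 1.001575655331785} 19.0
scene {'fx': 379.25064885563575, 'fy': 379.25064885563575, 'cx': 319.60909940335813, 'cy': 200.34875124163673, 'D': array([-0.00802411,  0.        ,  0.        ,  0.        ,  0.        ]), 'position': array([1020.22528655, -115.70508704,  996.0133265 ]), 'orientation': array([-2.57704640e+00,  1.73732993e-04,  1.20470789e+00])}
top {'fx': 396.8272396930647, 'fy': 396.8272396930647, 'cx': 319.30646016720647, 'cy': 194.3110956114626, 'D': array([-0.09851437,  0.        ,  0.        ,  0.        ,  0.        ]), 'position': array([ 376.95808387,   99.17875573, 1337.41531552]), 'orientation': array([-3.02353207,  0.01866228, -1.59711394])}
```

View pics/scene0.png

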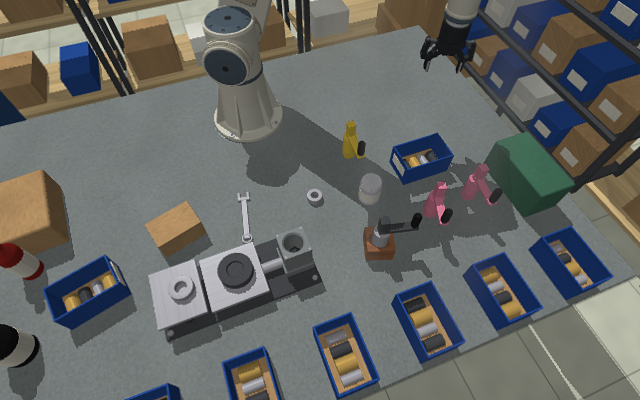

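View pics/top0.png

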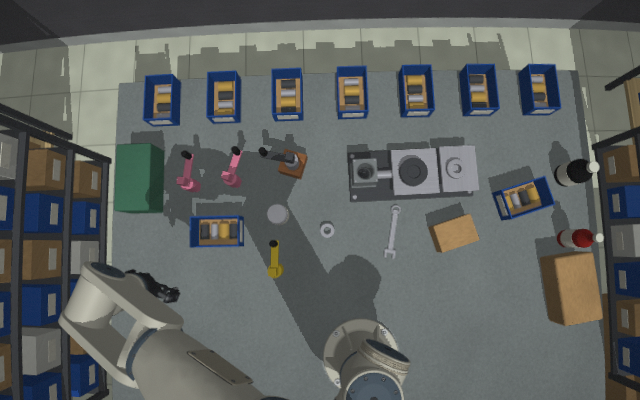

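Scene view: the steel crank stands in the brown holder at about (383,235), with its knob at (417,221). The lift tube is at (292,243), the plate and pulley at (237,270), and the deck and bearing at (181,289). In the top view the crank is at (292,160), its knob at (264,152), and the tube at (366,172).

Candidates for the crank (scene pixels): steel in holder (383,230), pink (438,203), pink (480,183), yellow (352,140). By the description I choose the steel one in the wooden holder, and check it in a close crop.

```bash
cat > h.py <<'E'
import numpy as np,cv2,pickle
from scipy.spatial.transform import Rotation as R
def K(f): return np.array([[f['fx'],0,f['cx']],[0,f['fy'],f['cy']],[0,0,1]])
def Rw(f): return R.from_euler('xyz',f['orientation']).as_matrix()
def ray(f,p):
    u=cv2.undistortPoints(np.array([[p]],float),K(f),f['D'])[0,0]
    return f['position'],Rw(f)@[u[0],u[1],1]
def plane(f,p,z):
    o,d=ray(f,p);return o+d*(z-o[2])/d[2]
def proj(f,X):
    Rc=Rw(f).T
    return cv2.projectPoints(np.atleast_2d(np.array(X,float)),cv2.Rodrigues(Rc)[0],-Rc@f['position'],K(f),f['D'])[0][:,0]
def tri(fa,pa,fb,pb):
    o1,d1=ray(fa,pa);o2,d2=ray(fb,pb);A=np.c_[d1,-d2];s=np.linalg.lstsq(A,o2-o1,rcond=None)[0]
    a=o1+d1*s[0];b=o2+d2*s[1];return (a+b)/2,np.linalg.norm(a-b)
def load(n): return pickle.load(open(n+'.pkl','rb'))
E
python3 - <<'E'
from h import *
s=load('scene0')['image'];t=load('top0')['image']
def c(im,x,y,w,h,k): return cv2.resize(im[y:y+h,x:x+w],None,fx=k,fy=k,interpolation=cv2.INTER_CUBIC)
a=np.hstack([c(s,350,195,80,60,5),c(t,250,135,80,60,5)])
b=np.hstack([c(s,140,215,200,150,2)[:300],c(t,340,130,200,150,2)])
im=np.vstack([a,b]) if a.shape[1]==b.shape[1] else None
cv2.imwrite('pics/crop0.png',im[:,:,::-1]);print(im.shape)
E
```

```text
(600, 800, 3)
```

View pics/crop0.png

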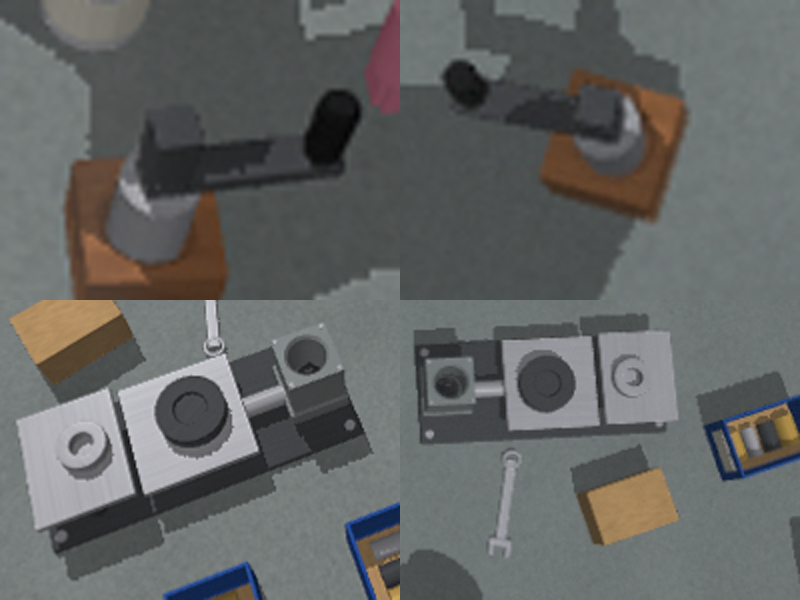

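The close crop shows the steel crank in the brown holder: boss top at scene ≈(385,218) and top ≈(291,156), knob top at scene ≈(418,215) and top ≈(262.6,150.6). It is the right one. The tube mouth is at scene ≈(293,243) and top ≈(365,171.5).

```bash
python3 - <<'E'
from h import *
s=load('scene0');t=load('top0')
for n,a,b,z in [('boss',(385.2,218),(290.8,156),162),('knob',(418,215),(262.6,150.6),167),('mouth',(293,243),(365,171.5),120)]:
    print(n,tri(s,a,t,b),plane(s,a,z)[:2],plane(t,b,z)[:2])
# bright plate/deck quads
for nm,f,sd in (('s',s,[(210,255),(205,300),(160,290),(240,305)]),('t',t,[(398,155),(400,190),(445,160),(470,180)])):
    g=cv2.cvtColor(f['image'],cv2.COLOR_RGB2GRAY)
    m=(g>165).astype(np.uint8)
    nl,lab,st,ce=cv2.connectedComponentsWithStats(m)
    for i in range(1,nl):
        if st[i,4]>500 and (140<ce[i][0]<300 and 240<ce[i][1]<340 if nm=='s' else 380<ce[i][0]<490 and 130<ce[i][1]<210):
            c=max(cv2.findContours((lab==i).astype(np.uint8),cv2.RETR_EXTERNAL,cv2.CHAIN_APPROX_NONE)[0],key=cv2.contourArea)
            print(nm,st[i],ce[i],cv2.minAreaRect(c),cv2.approxPolyDP(cv2.convexHull(c),4,True)[:,0].tolist())
# wood holder top
for nm,f in (('s',s),('t',t)):
    h=cv2.cvtColor(f['image'],cv2.COLOR_RGB2HSV);m=cv2.inRange(h,(5,110,50),(15,255,255))
    nl,lab,st,ce=cv2.connectedComponentsWithStats(m)
    for i in range(1,nl):
        if st[i,4]>60: print(nm,'wood',st[i],ce[i])
for (x,y) in [(300,232),(293,243),(283,250),(220,255),(180,270)]: print((x,y),s['image'][y,x])
for (x,y) in [(356,163),(365,171),(400,152),(460,180)]: print((x,y),t['image'][y,x])
E
```

```text
boss (array([636.70862142, 203.67303487, 166.79358622]), np.float64(7.5763040755274185)) [635.72722819 209.19848289] [636.10801968 200.61956994]
knob (array([656.87872513, 288.58774271, 161.9041382 ]), np.float64(4.939365520433511)) [659.88908993 288.54574109] [654.47692315 285.52813247]
mouth (array([591.75043455, -26.3261233 , 107.25414931]), np.float64(1.7105821296072088)) [598.16421481 -26.80777106] [589.28056642 -25.83711675]
s [ 199  242   70   70 1783] [229.97195738 278.24116657] ((231.74423217773438, 275.6297912597656), (52.40251541137695, 62.0876579284668), 68.80594635009766) [[252, 242], [268, 289], [213, 311], [199, 261]]
s [ 149  259   58   70 2314] [175.61365601 293.60587727] ((175.7646942138672, 293.5588073730469), (58.693626403808594, 51.17502212524414), 75.96376037597656) [[193, 259], [206, 311], [158, 328], [149, 275]]
s wood [365 233  30  27 428] [381.36214953 249.80140187]
t wood [278 149  29  30 332] [293.49096386 165.42771084]
(300, 232) [129 134 136]
(293, 243) [67 69 70]
(283, 250) [132 137 137]
(220, 255) [196 195 202]
(180, 270) [184 183 190]
(356, 163) [114 120 121]
(365, 171) [50 51 54]
(400, 152) [149 150 155]
(460, 180) [148 150 155]
```

```bash
python3 - <<'E'
from h import *
fs={'s':load('scene0'),'t':load('top0')}
def sq(c,y,w,z):
    return [[c[0]+w/2*(a*np.cos(y)-b*np.sin(y)),c[1]+w/2*(a*np.sin(y)+b*np.cos(y)),z] for a,b in((1,1),(-1,1),(-1,-1),(1,-1))]
yaw=np.arctan2(84,20)
def cir(c,r,z): return [[c[0]+r*np.cos(a),c[1]+r*np.sin(a),z] for a in np.arange(0,6.28,np.pi/6)]
boss=(636,205);mouth=(592,-26)
kn=[636+85*np.cos(yaw),205+85*np.sin(yaw)]
A=sq(boss,yaw,24,162)+cir(kn,11,167)+sq(boss,yaw,24,117)
B=sq(mouth,0,74,120)+cir(mouth,25.5,120)
k=10;rows=[]
for P,o in((A,{'s':(378,208),'t':(256,142)}),(B,{'s':(273,222),'t':(345,155)})):
    row=[]
    for n in 'st':
        x,y=o[n];im=cv2.resize(fs[n]['image'][y:y+30,x:x+40],None,fx=k,fy=k,interpolation=cv2.INTER_CUBIC)
        im=cv2.convertScaleAbs(im,alpha=1.5)
        for i,p in enumerate(proj(fs[n],P)):
            q=np.round((p-[x,y]+.5)*k).astype(int);cv2.circle(im,tuple(map(int,q)),1,(255,0,0) if i<4 else (0,255,0),2)
        for g in range(0,40,5): cv2.line(im,(g*k,0),(g*k,4),(255,255,0),1);cv2.line(im,(0,g*k),(4,g*k),(255,255,0),1)
        row.append(im)
    rows.append(np.hstack(row))
cv2.imwrite('pics/crop1.png',np.vstack(rows)[:,:,::-1])
E
```

```text
(no output)
```

View pics/crop1.png

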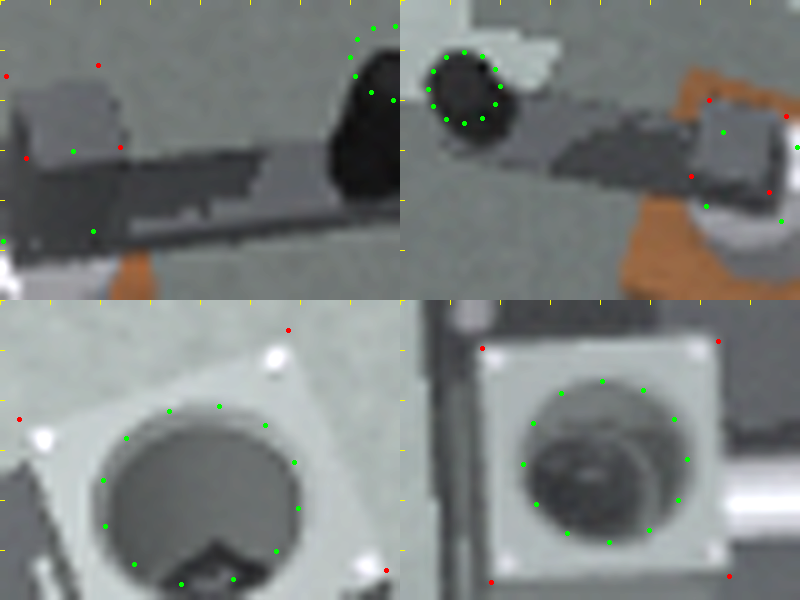

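The overlay shows the tube mouth prediction (592,-26) matching in both views. The boss is about 1 px off in the scene view, so it lies near (637,204) with an arm yaw of about 1.34. Now moving above the crank.

```bash
python3 -m crank '[[-0.045,-0.015,0,0,0,-0.05,0],[-0.09,-0.03,0,0,0,-0.1,0],[-0.135,-0.045,0,0,0,-0.15,0],[-0.18,-0.06,0,0,0,-0.2,0],[-0.22,-0.075,0,0,0,-0.218,0]]' 30; cat > where.py <<'E'
import sys,numpy as np
from rig import r
# args: target x y z yaw -> shift in tool axes
s=r.sense();p=s['eef_pos'];y=s['tcp_rot'][2]
print('t',round(s['clock'],2),'pos',p.round(1),'rot',s['tcp_rot'].round(3),'F',s['contact_force'].round(1),'T',s['wrist_torque'].round(2),'open',round(s['opening'],3),'grip',round(float(s['grasp_force']),1),'q',s['qpos'].round(2))
if len(sys.argv)>3:
    from scipy.spatial.transform import Rotation as R
    a=list(map(float,sys.argv[1:]));d=R.from_euler('xyz',s['tcp_rot']).as_matrix().T@(np.array(a[:3])-p)
    print('shift m',(d/1000).round(4),'az',round(-((a[3]-y+np.pi)%(2*np.pi)-np.pi),3) if len(a)>3 else '')
E
python3 where.py 637 204 250 2.908
```

```text
clock: 0.6
eef_pos: [439.3, 397.0, 250.0]
tcp_rot: [-3.141, -0.0, 2.91]
contact_force: [0.5, -0.1, 0.1]
opening: 0.996
grasp_force: 0.0
t 0.6 pos [439.3 397.  250. ] rot [-3.141 -0.     2.91 ] F [ 0.5 -0.1  0.1] T [-0.02 -0.01  0.  ] open 0.996 grip 0.0 q [ 0.73  0.3   1.71 -0.    1.13 -0.61]
shift m [-2.368e-01 -1.424e-01  1.000e-04] az 0.002
```

```bash
python3 -m crank '[[-0.04,-0.024,0,0,0,0,0],[-0.08,-0.048,0,0,0,0,0],[-0.12,-0.072,0,0,0,0,0],[-0.16,-0.096,0,0,0,0,0],[-0.2,-0.12,0,0,0,0,0]]'; python3 -m crank '[[-0.02,-0.012,0,0,0,0,0],[-0.037,-0.0224,0,0,0,0,0],[-0.037,-0.0224,0.04,0,0,0,0],[-0.037,-0.0224,0.05,0,0,0,0],[-0.037,-0.0224,0.05,0,0,0,0]]'; python3 where.py 637 204 144 2.908; python3 - <<'E'
from h import *
from rig import cams
o=[]
for n,(x,y) in(('scene',(340,140)),('top',(240,110))):
    f=cams.grab_frame(n);pickle.dump(f,open(n+'1.pkl','wb'))
    o.append(cv2.resize(f['image'][y:y+120,x:x+80],None,fx=5,fy=5,interpolation=cv2.INTER_CUBIC))
cv2.imwrite('pics/c2.png',np.hstack(o)[:,:,::-1])
E
```

```text
clock: 1.1
eef_pos: [605.8, 234.1, 250.0]
tcp_rot: [-3.141, -0.001, 2.908]
contact_force: [0.6, 0.4, -0.2]
opening: 1.0
grasp_force: 0.0
clock: 1.6
eef_pos: [633.8, 205.3, 198.1]
tcp_rot: [-3.139, -0.004, 2.908]
contact_force: [-0.3, 0.0, 0.0]
opening: 0.999
grasp_force: 0.0
t 1.6 pos [633.8 205.3 198.1] rot [-3.139 -0.004  2.908] F [-0.3  0.   0. ] T [0.02 0.01 0.05] open 0.999 grip 0.0 q [ 0.31  0.47  1.58  0.    1.1  -1.03]
shift m [-0.0036 -0.0004  0.0541] az 0.0
```

View pics/c2.png

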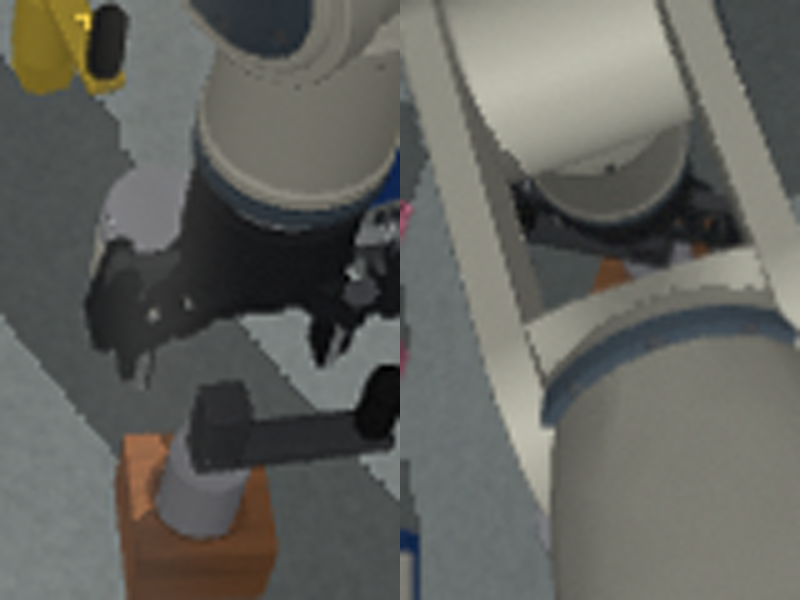

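The scene crop shows the open fingers straddling the boss at crop (220,400), one on each side along the arm, with clear room to the knob at (380,400). Descending and squeezing lightly to centre along crank x.

```bash
python3 -m crank '[[-0.0036,0,0.02,0,0,0,0],[-0.0036,0,0.04,0,0,0,0],[-0.0036,0,0.052,0,0,0,0],[-0.0036,0,0.052,0,0,0,0],[-0.0036,0,0.052,0,0,0,0]]'; python3 where.py; python3 -m crank '[[0,0,0,0,0,0,0.6],[0,0,0,0,0,0,0.9],[0,0,0,0,0,0,0.9],[0,0,0,0,0,0,0.9],[0,0,0,0,0,0,0.9]]' 20;python3 where.py
```

```text
clock: 2.2
eef_pos: [639.5, 204.9, 149.3]
tcp_rot: [3.141, 0.001, 2.908]
contact_force: [-0.4, 0.1, 0.5]
opening: 1.001
grasp_force: 0.0
t 2.2 pos [639.5 204.9 149.3] rot [3.141e+00 1.000e-03 2.908e+00] F [-0.4  0.1  0.5] T [ 0.01  0.02 -0.04] open 1.001 grip 0.0 q [ 0.31  0.52  1.61 -0.    1.01 -1.03]
clock: 2.7
eef_pos: [639.4, 204.6, 148.7]
tcp_rot: [3.141, 0.001, 2.908]
contact_force: [0.8, 0.4, 2.3]
opening: 0.279
grasp_force: 21.1
t 2.7 pos [639.4 204.6 148.7] rot [3.141e+00 1.000e-03 2.908e+00] F [0.8 0.4 2.3] T [ 0.01  0.   -0.01] open 0.279 grip 21.1 q [ 0.31  0.52  1.61  0.    1.01 -1.03]
```

```bash
python3 -m crank '[[0,0,0,0,0,0,0],[0,0,0,0,0,0,0],[0,0,-0.02,0,0,0,0],[0,0,-0.04,0,0,-0.14,0],[0,0,-0.055,0,0,-0.28,0]]' >/dev/null; python3 -m crank '[[0,0,0,0,0,-0.14,0],[0,0,0,0,0,-0.28,0],[0,0,0,0,0,-0.42,0],[0,0,0,0,0,-0.56,0],[0,0,0,0,0,-0.7,0]]' >/dev/null;python3 -m crank '[[0,0,0,0,0,-0.14,0],[0,0,0,0,0,-0.28,0],[0,0,0,0,0,-0.42,0],[0,0,0,0,0,-0.56,0],[0,0,0,0,0,-0.591,0]]' >/dev/null; python3 where.py 639.4 204.6 140 4.479
```

```text
t 4.2 pos [639.  204.4 203.1] rot [ 3.141 -0.    -1.799] F [ 0.1 -0.4  1. ] T [ 0.07 -0.01 -0.02] open 0.999 grip 0.0 q [ 0.31  0.47  1.57 -0.    1.1  -2.61]
shift m [-0.0003 -0.0004  0.0631] az 0.005
```

```bash
python3 -m crank '[[0,0,0.02,0,0,0,0],[0,0,0.04,0,0,0,0],[0,0,0.06,0,0,0,0],[0,0,0.0625,0,0,0,0],[0,0,0.0625,0,0,0,0]]' >/dev/null; python3 where.py; python3 -m crank '[[0,0,0,0,0,0,0.6],[0,0,0,0,0,0,0.9],[0,0,0,0,0,0,0.9],[0,0,0,0,0,0,0.9],[0,0,0,0,0,0,0.9]]' 90 >/dev/null;python3 where.py
```

```text
t 4.7 pos [638.8 204.4 140.4] rot [ 3.140e+00 -1.000e-03 -1.804e+00] F [-0.3 -0.2 -0.5] T [ 0.02 -0.01  0.02] open 1.002 grip 0.0 q [ 0.31  0.53  1.61 -0.    0.99 -2.6 ]
t 5.2 pos [639.5 204.7 141.5] rot [-3.141e+00  1.000e-03 -1.804e+00] F [-1.2  0.2  4.7] T [-0.02  0.12 -0.01] open 0.27 grip 88.9 q [ 0.31  0.53  1.61  0.    0.99 -2.6 ]
```

```bash
python3 -m crank '[[0,0,-0.01,0,0,0,0.9],[0,0,-0.03,0,0,0,0.9],[0,0,-0.06,0,0,0,0.9],[0,0,-0.1,0,0,0,0.9],[0,0,-0.13,0,0,0,0.9]]' >/dev/null; python3 -m crank '[[0,0,0,0,0,0,0.9],[0,0,0,0,0,0,0.9]]'>/dev/null; python3 where.py 592 -26 270 4.36
```

```text
t 5.9 pos [638.7 204.4 270.5] rot [ 3.141 -0.    -1.804] F [-0.4  0.4 -4.9] T [ 0.01  0.04 -0.05] open 0.272 grip 89.1 q [ 0.31  0.41  1.51 -0.    1.23 -2.6 ]
shift m [ 0.2349 -0.0079  0.0005] az 0.119
```

```bash
python3 -m crank '[[0.035,-0.001,0,0,0,0.03,0.9],[0.08,-0.003,0,0,0,0.06,0.9],[0.125,-0.005,0,0,0,0.09,0.9],[0.17,-0.006,0,0,0,0.12,0.9],[0.205,-0.007,0,0,0,0.12,0.9]]' >/dev/null; python3 -m crank '[[0.015,-0.001,0,0,0,0,0.9],[0.025,-0.001,0,0,0,0,0.9],[0.028,-0.001,0,0,0,0,0.9],[0.028,-0.001,0,0,0,0,0.9]]'>/dev/null; python3 where.py 592 -26 270 4.36
python3 - <<'E'
from h import *
from rig import cams
o=[]
for n,(x,y) in(('scene',(240,150)),('top',(320,110))):
    f=cams.grab_frame(n);pickle.dump(f,open(n+'2.pkl','wb'))
    o.append(cv2.resize(f['image'][y:y+120,x:x+80],None,fx=5,fy=5,interpolation=cv2.INTER_CUBIC))
cv2.imwrite('pics/c3.png',np.hstack(o)[:,:,::-1])
E
```

```text
t 6.8 pos [589.6 -22.5 270.2] rot [ 3.141  0.    -1.924] F [-0.8  0.4 -3.7] T [-0.02 -0.06  0.02] open 0.268 grip 88.9 q [-0.04  0.28  1.69  0.    1.17 -2.83]
shift m [ 0.0024 -0.0035  0.0002] az -0.001
```

View pics/c3.png

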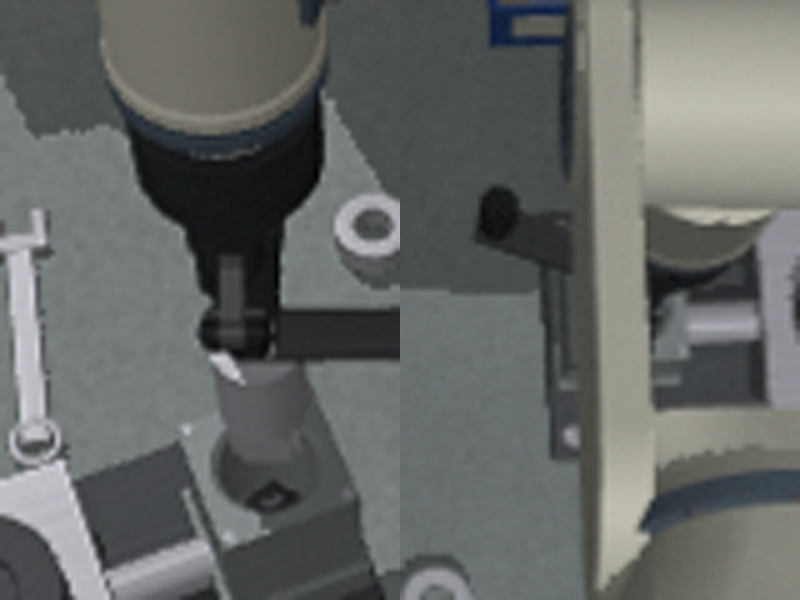

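The crank is held upright with its foot just over the tube mouth: scene crop shows the shaft at (262,400) and the hole at (263,475). Shifting about 4 mm to the measured centre and lowering gently.

```bash
python3 -m crank '[[0.0024,-0.0035,0,0,0,0,0.9],[0.0024,-0.0035,0,0,0,0,0.9],[0.0024,-0.0035,0.008,0,0,0,0.9],[0.0024,-0.0035,0.016,0,0,0,0.9],[0.0024,-0.0035,0.016,0,0,0,0.9]]' >/dev/null; python3 where.py; python3 -m crank '[[0,0,0.005,0,0,0,0.9],[0,0,0.01,0,0,0,0.9],[0,0,0.015,0,0,0,0.9],[0,0,0.015,0,0,0,0.9]]'>/dev/null; python3 where.py 592 -26 200 4.36
```

```text
t 7.4 pos [591.1 -26.5 252.9] rot [ 3.139e+00 -1.000e-03 -1.924e+00] F [ 0.3  0.1 -4.8] T [ 0.   -0.    0.02] open 0.27 grip 88.8 q [-0.05  0.3   1.7   0.    1.14 -2.84]
t 7.8 pos [591.7 -26.6 238.9] rot [ 3.14  -0.    -1.924] F [-0.6  0.5 -4.5] T [-0.09 -0.01  0.01] open 0.271 grip 89.0 q [-0.05  0.31  1.72 -0.    1.11 -2.84]
shift m [-0.0007 -0.0001  0.0389] az -0.001
```

```bash
for i in 1 2; do python3 -m crank '[[0,0,0.004,0,0,0,0.9],[0,0,0.008,0,0,0,0.9],[0,0,0.012,0,0,0,0.9],[0,0,0.016,0,0,0,0.9],[0,0,0.016,0,0,0,0.9]]' >/dev/null; python3 where.py;done; python3 -m crank '[[0,0,0.002,0,0,0,0.9],[0,0,0.004,0,0,0,0.9],[0,0,0.006,0,0,0,0.9],[0,0,0.006,0,0,0,0.9]]'>/dev/null; python3 where.py
```

```text
t 8.3 pos [591.8 -26.6 223. ] rot [ 3.14  -0.    -1.924] F [ 0.4  0.4 -4.1] T [0.01 0.04 0.03] open 0.27 grip 89.0 q [-0.05  0.33  1.73 -0.    1.08 -2.84]
t 8.8 pos [591.8 -26.6 207. ] rot [ 3.141 -0.    -1.924] F [-0.3 -0.2 -4.7] T [-0.04  0.01  0.01] open 0.271 grip 89.0 q [-0.05  0.35  1.75  0.    1.05 -2.84]
t 9.2 pos [592.  -26.6 201.5] rot [ 3.141 -0.    -1.924] F [ 0.3  0.6 -4.4] T [-0.04  0.03 -0.02] open 0.266 grip 89.0 q [-0.05  0.35  1.75 -0.    1.04 -2.84]
```

Still free. Continuing in 2 mm steps, watching the force.

```bash
for i in 1 2 3; do python3 -m crank '[[0,0,0.001,0,0,0,0.9],[0,0,0.002,0,0,0,0.9],[0,0,0.002,0,0,0,0.9]]' >/dev/null; python3 where.py;done
```

```text
t 9.5 pos [592.1 -26.6 199.7] rot [ 3.141 -0.    -1.924] F [ 0.4 -0.1 -4.3] T [-0.11  0.   -0.01] open 0.272 grip 89.0 q [-0.05  0.36  1.75  0.    1.03 -2.84]
t 9.8 pos [592.1 -26.6 197.7] rot [ 3.142 -0.    -1.924] F [ 1.  -0.1 -4.2] T [-0.01 -0.02  0.  ] open 0.268 grip 89.0 q [-0.05  0.36  1.75 -0.    1.03 -2.84]
t 10.1 pos [592.6 -26.6 196.4] rot [-3.141  0.    -1.924] F [-1.  -1.5  2.3] T [-0.08  0.15 -0.07] open 0.273 grip 89.8 q [-0.05  0.36  1.75 -0.    1.03 -2.84]
```

```bash
python3 -m crank '[[0,0,0.001,0,0,0.04,0.9],[0,0,0.001,0,0,0.08,0.9],[0,0,0.001,0,0,0.12,0.9]]' >/dev/null; python3 where.py;for i in 1 2 3; do python3 -m crank '[[0,0,0,0,0,0.05,0.9],[0,0,0,0,0,0.1,0.9],[0,0,0,0,0,0.1,0.9]]' >/dev/null; python3 where.py;done
```

```text
t 10.4 pos [593.  -26.5 196.2] rot [-3.140e+00  1.000e-03 -2.046e+00] F [-2.   0.5  8.4] T [0.27 0.31 0.1 ] open 0.272 grip 90.6 q [-0.05  0.36  1.75  0.    1.02 -2.71]
t 10.7 pos [593.1 -26.4 196.2] rot [-3.140e+00  2.000e-03 -2.146e+00] F [-0.2  0.9  6.5] T [0.22 0.21 0.01] open 0.266 grip 90.5 q [-0.05  0.36  1.75  0.    1.02 -2.61]
t 11.0 pos [593.2 -26.4 196.2] rot [-3.140e+00  2.000e-03 -2.246e+00] F [1.  1.5 6.9] T [ 0.31  0.2  -0.02] open 0.27 grip 90.5 q [-0.05  0.36  1.75  0.    1.02 -2.51]
t 11.3 pos [593.2 -26.4 196.2] rot [-3.140e+00  2.000e-03 -2.346e+00] F [-0.5  1.3  6.5] T [0.3  0.11 0.02] open 0.268 grip 90.4 q [-0.05  0.36  1.75  0.    1.02 -2.41]
```

```bash
for i in 1 2 3 4; do python3 -m crank '[[0,0,0,0,0,0.05,0.9],[0,0,0,0,0,0.1,0.9],[0,0,0,0,0,0.1,0.9]]' >/dev/null; python3 where.py;done
```

```text
t 11.6 pos [593.2 -26.4 196.1] rot [-3.140e+00  2.000e-03 -2.446e+00] F [-0.3  1.9  5.2] T [0.35 0.05 0.01] open 0.271 grip 90.4 q [-0.05  0.36  1.75  0.    1.02 -2.31]
t 11.9 pos [593.  -26.4 195.9] rot [-3.141e+00  2.000e-03 -2.545e+00] F [-0.3  0.8  6.2] T [0.48 0.1  0.01] open 0.267 grip 90.1 q [-0.05  0.36  1.75  0.    1.02 -2.21]
t 12.2 pos [592.7 -26.3 195.5] rot [-3.141e+00  1.000e-03 -2.644e+00] F [-0.9  2.4  4.4] T [0.66 0.07 0.01] open 0.271 grip 90.0 q [-0.05  0.36  1.76  0.    1.02 -2.12]
t 12.5 pos [592.5 -26.5 194.5] rot [-3.141e+00  1.000e-03 -2.743e+00] F [ 2.4  1.9 -2.9] T [ 0.4  -0.66 -0.07] open 0.266 grip 89.2 q [-0.05  0.36  1.76  0.    1.02 -2.02]
```

```bash
python3 - <<'E'
from h import *
f=load('scene2');x,y=273,230
im=cv2.resize(f['image'][y:y+35,x:x+45],None,fx=14,fy=14,interpolation=cv2.INTER_CUBIC)
cv2.imwrite('pics/stub.png',cv2.convertScaleAbs(im,alpha=1.8)[:,:,::-1])
E
```

```text
(no output)
```

View pics/stub.png

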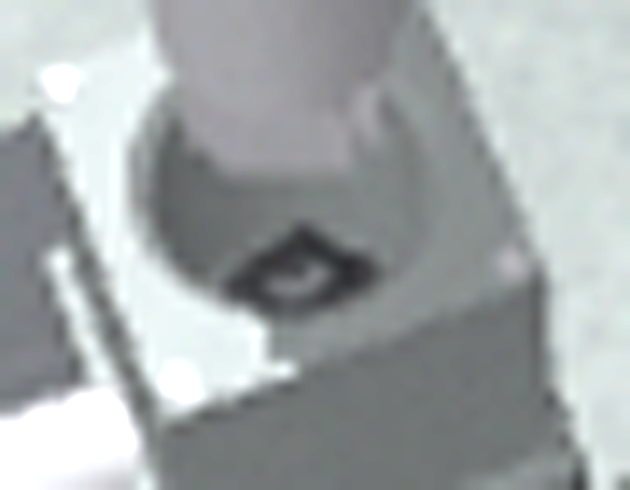

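The crop shows the dark square stub, corner toward the top, at (300,275). The feel agrees: z has begun to drop at yaw −2.74. Pressing gently deeper.

```bash
for i in 1 2; do python3 -m crank '[[0,0,0.001,0,0,0,0.9],[0,0,0.002,0,0,0,0.9],[0,0,0.002,0,0,0,0.9]]' >/dev/null; python3 where.py;done
```

```text
t 12.8 pos [592.5 -26.6 192.5] rot [-3.141  0.    -2.743] F [ 3.9  1.7 -4.9] T [ 0.4  -0.97 -0.03] open 0.269 grip 88.8 q [-0.05  0.36  1.76  0.    1.02 -2.02]
t 13.1 pos [592.4 -26.6 190.7] rot [-3.141  0.    -2.744] F [ 4.   1.9 -4.1] T [ 0.4  -1.09 -0.03] open 0.268 grip 88.9 q [-0.05  0.37  1.76  0.    1.02 -2.02]
```

```bash
python3 -m crank '[[-0.0004,0,0.002,0,0,0,0.9],[-0.0004,0,0.004,0,0,0,0.9],[-0.0004,0,0.006,0,0,0,0.9],[-0.0004,0,0.007,0,0,0,0.9],[-0.0004,0,0.007,0,0,0,0.9]]' >/dev/null; python3 where.py;for i in 1 2; do python3 -m crank '[[0,0,0.001,0,0,0,0.9],[0,0,0.002,0,0,0,0.9],[0,0,0.003,0,0,0,0.9],[0,0,0.003,0,0,0,0.9]]' >/dev/null; python3 where.py;done
```

```text
t 13.6 pos [592.5 -26.4 183.5] rot [ 3.141 -0.    -2.744] F [ 3.6  0.8 -4.6] T [ 0.43 -1.14 -0.07] open 0.269 grip 88.8 q [-0.05  0.38  1.76  0.    1.   -2.02]
t 14.0 pos [592.5 -26.5 180.7] rot [-3.142  0.    -2.744] F [ 4.4  1.  -4.8] T [ 0.38 -1.02 -0.06] open 0.271 grip 89.2 q [-0.05  0.38  1.77 -0.    1.   -2.02]
t 14.4 pos [592.5 -26.5 177.6] rot [ 3.142 -0.    -2.744] F [ 3.6  1.  -4.6] T [ 0.42 -1.08  0.01] open 0.268 grip 89.0 q [-0.05  0.38  1.77 -0.    0.99 -2.02]
```

```bash
for i in 1 2; do python3 -m crank '[[0,0,0.001,0,0,0,0.9],[0,0,0.001,0,0,0,0.9],[0,0,0.001,0,0,0,0.9]]' >/dev/null; python3 where.py;done
```

```text
t 14.7 pos [592.5 -26.5 176.7] rot [ 3.142 -0.    -2.744] F [ 3.8  2.  -4.1] T [ 0.38 -1.09 -0.01] open 0.269 grip 89.0 q [-0.05  0.38  1.77 -0.    0.99 -2.02]
t 15.0 pos [592.8 -26.4 176.4] rot [-3.141e+00  1.000e-03 -2.744e+00] F [2.5 1.8 5.9] T [ 0.51 -0.55 -0.01] open 0.275 grip 90.2 q [-0.05  0.38  1.77  0.    0.99 -2.02]
```

```bash
cat > flush.py <<'E'
# height of plate and deck: fit long edges (along y) in a view, intersect; offsets compared to rays at height z
import sys
from h import *
from rig import cams
if sys.argv[1]=='live':
    F={n:cams.grab_frame(n) for n in('scene','top')}
    for n in F: pickle.dump(F[n],open(n+'_l.pkl','wb'))
else: F={n:load(n+sys.argv[1]) for n in('scene','top')}
def edge(f,A,B,n=40):
    """subpixel max-gradient points near the line A-B (world pts), fitted line: returns endpoints in px"""
    a,b=proj(f,[A,B]);t=(b-a)/np.linalg.norm(b-a);nrm=np.array([-t[1],t[0]])
    g=cv2.GaussianBlur(cv2.cvtColor(f['image'],cv2.COLOR_RGB2GRAY).astype(np.float32),(0,0),0.8)
    u=np.arange(-5,5.01,.1);pts=[]
    for s in np.linspace(.1,.9,n):
        q=a+s*(b-a)+u[:,None]*nrm
        v=cv2.remap(g,q[:,0].astype(np.float32)[None],q[:,1].astype(np.float32)[None],cv2.INTER_LINEAR)[0]
        d=np.abs(np.gradient(cv2.GaussianBlur(v[None],(0,0),5)[0]));i=10+d[10:-10].argmax()
        pts.append([s,u[i],d[i]])
    P=np.array(pts);k=np.ones(n,bool)
    for _ in range(5):
        c=np.polyfit(P[k,0],P[k,1],1);e=P[:,1]-np.polyval(c,P[:,0]);k=np.abs(e)<max(.25,1.5*np.median(np.abs(e)))
    return a+.5*(b-a)+np.polyval(c,.5)*nrm, a+.5*(b-a),k.sum(),e[k].std(),nrm
if __name__=='__main__':
    X0,Y0,yaw=[float(v) for v in sys.argv[2:5]]
    D=np.array([np.sin(yaw),-np.cos(yaw)])   # from tube to plate
    N=np.array([np.cos(yaw),np.sin(yaw)])
    zp=float(sys.argv[5]) if len(sys.argv)>5 else 60
    for n,f in F.items():
        for nm,dist,hl,z in(('plate',170,75,zp),('deck',311,60,77)):
            for sgn in(1,-1):
                w=lambda d:np.r_[np.array([X0,Y0])+d*D+sgn*75*N,z]
                m,m0,c,sd,nr=edge(f,w(dist-hl),w(dist+hl))
                # normal offset px per mm of height / of x
                pz=(proj(f,[w(dist)+[0,0,1]])[0]-proj(f,[w(dist)])[0])@nr; px=(proj(f,[w(dist)+np.r_[N,0]])[0]-proj(f,[w(dist)])[0])@nr
                print(n,nm,sgn,'off px %.2f n%d sd%.2f  dpx/dz %.3f dpx/dx %.3f'%((m-m0)@nr,c,sd,pz,px))
E
python3 - <<'E'
from h import *
# yaw of the lift from top view: plate corners
s=load('scene0')
for p,z in (((252,242),60),((268,289),60),((213,311),60),((199,261),60),((193,259),77),((206,311),77),((158,328),77),((149,275),77)): print(p,plane(s,p,z).round(1))
E
python3 flush.py 0 592 -26 0
```

```text
(252, 242) [ 526.3 -124.4   60. ]
(268, 289) [ 669.1 -122.    60. ]
(213, 311) [ 674.3 -265.1   60. ]
(199, 261) [ 530.  -270.9   60. ]
(193, 259) [ 527.7 -281.7   77. ]
(206, 311) [ 674.6 -278.3   77. ]
(158, 328) [ 673.9 -393.1   77. ]
(149, 275) [ 531.4 -395.3   77. ]
scene plate 1 off px -2.78 n40 sd0.07  dpx/dz 0.143 dpx/dx -0.378
scene plate -1 off px -2.80 n38 sd0.09  dpx/dz 0.175 dpx/dx -0.326
scene deck 1 off px -3.83 n40 sd0.07  dpx/dz 0.151 dpx/dx -0.393
scene deck -1 off px -3.62 n40 sd0.08  dpx/dz 0.185 dpx/dx -0.337
top plate 1 off px -1.30 n34 sd0.14  dpx/dz -0.067 dpx/dx -0.297
top plate -1 off px -1.50 n40 sd0.14  dpx/dz -0.034 dpx/dx -0.306
top deck 1 off px -2.35 n32 sd0.10  dpx/dz -0.069 dpx/dx -0.299
top deck -1 off px -2.51 n34 sd0.14  dpx/dz -0.034 dpx/dx -0.309
```

Seated home: z 176.4, about 20 mm below the misaligned rest, with bottom contact felt. Now refining the lift yaw for the flush measurement.

```bash
cat > solve.py <<'E'
import subprocess,sys,re,numpy as np
# solve per body (plate, deck): z & lateral x offsets from 4 edge offsets, plus per-camera bias shared (x in scene)
out=subprocess.run([sys.executable,'flush.py']+sys.argv[1:],capture_output=True,text=True).stdout
r={}
z0={'plate':float(sys.argv[5]) if len(sys.argv)>5 else 60,'deck':77}
for l in out.splitlines():
    t=l.split();v=[float(x) for x in re.findall(r'-?\d+\.\d+',l)]
    r.setdefault(t[1],[]).append((v[0],v[2],v[3],t[0]))
z={}
for b,L in r.items():
    A=np.array([[q[1],q[2]] for q in L]);y=np.array([q[0] for q in L]);s=np.linalg.lstsq(A,y,rcond=None)[0]
    z[b]=z0[b]+s[0];print(b,'z %.2f'%z[b],'dx %.2f'%s[1],'res',(y-A@s).round(2))
print('deck-plate %.2f'%(z['deck']-z['plate']))
# joint: same dx for plate and deck, scene only
A=[];y=[]
for j,b in enumerate(('plate','deck')):
    for q in r[b]:
        if q[3]=='scene': A.append([q[1]*(j==0),q[1]*(j==1),q[2]]);y.append(q[0])
s=np.linalg.lstsq(np.array(A),np.array(y),rcond=None)[0];print('scene only, same dx: plate %.2f deck %.2f diff %.2f'%(z0['plate']+s[0],77+s[1],77+s[1]-z0['plate']-s[0]),'dx %.2f'%s[2])
E
for y in 0.024 0.027; do python3 solve.py 0 592 -26 $y; done
```

```text
plate z 54.84 dx 1.47 res [ 0.08 -0.08 -0.04  0.02]
deck z 72.85 dx 1.13 res [-0.01 -0.   -0.06  0.07]
deck-plate 18.01
scene only, same dx: plate 53.18 deck 71.97 diff 18.79 dx 0.73
plate z 54.88 dx 0.98 res [ 0.09 -0.08 -0.04  0.02]
deck z 72.82 dx 0.19 res [-0.02  0.01 -0.06  0.07]
deck-plate 17.94
scene only, same dx: plate 52.79 deck 72.46 diff 19.68 dx 0.04
```

```bash
for i in 1 ; do python3 -m crank '[[0,0,-0.0007,0,0,0.06,0.9],[0,0,-0.0007,0,0,0.14,0.9],[0,0,-0.0007,0,0,0.22,0.9],[0,0,-0.0007,0,0,0.3,0.9],[0,0,-0.0007,0,0,0.3,0.9]]' >/dev/null; python3 where.py;done; python3 -m crank '[[0,0,0,0,0,0.08,0.9],[0,0,0,0,0,0.16,0.9],[0,0,0,0,0,0.24,0.9],[0,0,0,0,0,0.32,0.9],[0,0,0,0,0,0.4,0.9]]' >/dev/null; python3 where.py
```

```text
t 15.5 pos [593.2 -26.  176.6] rot [ 3.141e+00  2.000e-03 -3.047e+00] F [ 4.7  2.8 -1.7] T [ 0.87 -1.39  0.07] open 0.273 grip 89.5 q [-0.05  0.38  1.77  0.    0.99 -1.71]
t 16.0 pos [593.2 -25.8 176.6] rot [3.140e+00 1.000e-03 2.836e+00] F [ 5.5  5.1 -1.5] T [ 1.4  -1.49  0.32] open 0.274 grip 89.4 q [-0.05  0.38  1.77  0.    0.99 -1.31]
```

```bash
for i in 1 2 3 4; do python3 -m crank '[[0,0,0,0,0,0.08,0.9],[0,0,0,0,0,0.16,0.9],[0,0,0,0,0,0.24,0.9],[0,0,0,0,0,0.32,0.9],[0,0,0,0,0,0.4,0.9]]' >/dev/null; python3 where.py; done; python3 solve.py live 592 -26 0.026 73
```

```text
t 16.5 pos [593.4 -25.6 176.6] rot [3.139e+00 1.000e-03 2.436e+00] F [ 5.5  5.8 -1.7] T [ 1.53 -1.59  0.32] open 0.271 grip 89.4 q [-0.05  0.38  1.77  0.    0.99 -0.91]
t 17.0 pos [593.6 -25.5 176.6] rot [ 3.139 -0.     2.036] F [ 7.   5.2 -2. ] T [ 1.55 -1.76  0.31] open 0.268 grip 89.4 q [-0.05  0.38  1.77  0.    0.99 -0.51]
t 17.5 pos [593.8 -25.5 176.6] rot [ 3.139e+00 -1.000e-03  1.636e+00] F [ 7.1  6.4 -2.5] T [ 1.51 -1.8   0.34] open 0.27 grip 89.5 q [-0.05  0.38  1.77  0.    0.99 -0.11]
t 18.0 pos [593.8 -25.6 176.6] rot [ 3.139e+00 -2.000e-03  1.236e+00] F [ 8.   5.3 -2.8] T [ 1.48 -1.88  0.32] open 0.267 grip 89.5 q [-0.05  0.38  1.77  0.    0.99  0.29]
plate z 68.02 dx 1.40 res [ 0.16 -0.02  0.72 -0.88]
deck z 72.86 dx 0.53 res [-0.01 -0.   -0.06  0.08]
deck-plate 4.84
scene only, same dx: plate 65.88 deck 72.20 diff 6.32 dx 0.24
```

```bash
for i in 1 2; do python3 -m crank '[[0,0,0,0,0,0.08,0.9],[0,0,0,0,0,0.16,0.9],[0,0,0,0,0,0.24,0.9],[0,0,0,0,0,0.32,0.9],[0,0,0,0,0,0.4,0.9]]' >/dev/null; python3 where.py; done; for y in 0.022 0.026; do python3 solve.py live 592 -26 $y 77; done; python3 - <<'E'
from h import *
f=load('scene_l');x,y=140,205
cv2.imwrite('pics/fl.png',cv2.resize(f['image'][y:y+130,x:x+190],None,fx=4,fy=4,interpolation=cv2.INTER_CUBIC)[:,:,::-1])
E
```

```text
t 18.6 pos [593.8 -25.7 176.7] rot [ 3.14e+00 -3.00e-03  8.36e-01] F [ 8.6  5.7 -2.7] T [ 1.39 -1.88  0.32] open 0.269 grip 89.5 q [-0.05  0.38  1.77  0.    0.99  0.69]
t 19.1 pos [593.8 -25.7 176.6] rot [ 3.141e+00 -3.000e-03  4.360e-01] F [ 6.1  5.3 -2.6] T [ 1.37 -1.91  0.34] open 0.269 grip 89.5 q [-0.05  0.38  1.77  0.    0.99  1.09]
plate z 72.46 dx 1.89 res [ 0.16 -0.03  0.64 -0.78]
deck z 73.11 dx 1.89 res [ 0. -0. -0.  0.]
deck-plate 0.65
scene only, same dx: plate 71.11 deck 71.45 diff 0.33 dx 1.11
plate z 72.64 dx 1.25 res [ 0.16 -0.03  0.64 -0.78]
deck z 72.83 dx 0.51 res [-0.01 -0.   -0.06  0.07]
deck-plate 0.19
scene only, same dx: plate 70.53 deck 71.95 diff 1.42 dx 0.12
```

View pics/fl.png

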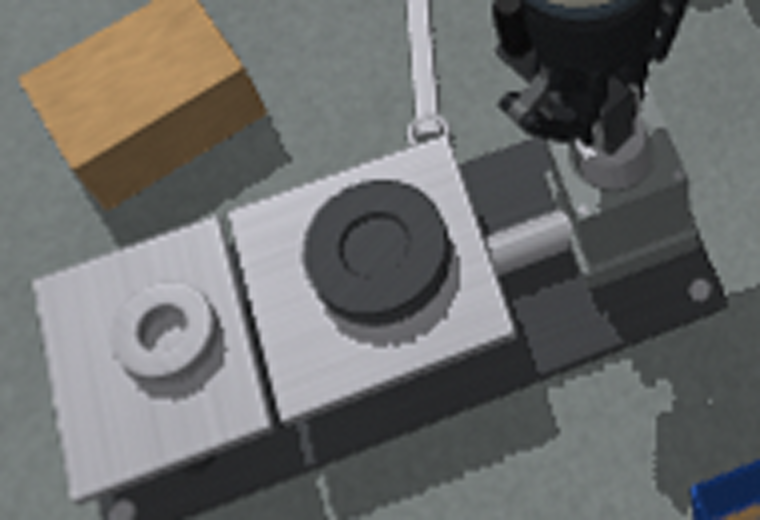

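The picture shows plate and deck edges in line at the gap (crop (225,215) and (275,420)), with the pulley centred on the plate. About 0.5 mm remains: winding 0.08 rad, relaxing the torque, then opening and rising.

```bash
python3 -m crank '[[0,0,0,0,0,0.08,0.9],[0,0,0,0,0,0.08,0.9],[0,0,0,0,0,0.05,0.9],[0,0,0,0,0,0.05,0.9]]' >/dev/null; python3 where.py; python3 -m crank '[[0,0,0,0,0,0,0.6],[0,0,0,0,0,0,0.3],[0,0,0,0,0,0,0],[0,0,0,0,0,0,0],[0,0,0,0,0,0,0]]' 20 >/dev/null; python3 where.py; python3 -m crank '[[0,0,-0.01,0,0,0,0],[0,0,-0.03,0,0,0,0],[0,0,-0.06,0,0,0,0],[0,0,-0.09,0,0,0,0],[0,0,-0.12,0,0,0,0]]' >/dev/null; python3 where.py 450 150 320 0.38
```

```text
t 19.7 pos [593.8 -26.  176.7] rot [ 3.141e+00 -3.000e-03  3.900e-01] F [ 6.4  4.  -2.5] T [ 1.06 -1.85  0.11] open 0.269 grip 89.5 q [-0.05  0.38  1.77  0.    0.99  1.13]
t 20.2 pos [592.3 -26.6 176.4] rot [-3.141e+00  1.000e-03  3.890e-01] F [ 0.5 -0.6  0. ] T [-0.04  0.02 -0.03] open 1.002 grip 0.0 q [-0.05  0.38  1.77 -0.    0.99  1.13]
t 20.7 pos [592.4 -26.5 298.5] rot [ 3.141 -0.     0.389] F [ 0.6 -0.  -0.5] T [-0.02 -0.05 -0.01] open 1.001 grip 0.0 q [-0.05  0.26  1.65 -0.    1.23  1.13]
shift m [-0.0649 -0.2173 -0.0216] az 0.009
```

```bash
python3 -m crank '[[-0.013,-0.042,-0.005,0,0,0,0],[-0.026,-0.084,-0.01,0,0,0,0],[-0.039,-0.126,-0.015,0,0,0,0],[-0.052,-0.168,-0.02,0,0,0,0],[-0.065,-0.21,-0.02,0,0,0,0]]' >/dev/null;python3 -m crank '[[0,-0.042,0,0,0,0,0],[0,-0.084,0,0,0,0,0],[0,-0.126,0,0,0,0,0],[0,-0.168,0,0,0,0,0],[0,-0.168,0,0,0,0,0]]' >/dev/null; python3 where.py;  for y in 0.022 0.026; do python3 solve.py live 592 -26 $y 77; done; python3 - <<'E'
from h import *
o=[]
for n,(x,y) in(('scene',(140,195)),('top',(330,110))):
    f=load(n+'_l');o.append(cv2.resize(f['image'][y:y+130,x:x+190],None,fx=3,fy=3,interpolation=cv2.INTER_CUBIC)[:300,:])
cv2.imwrite('pics/end.png',np.vstack(o)[:,:,::-1])
E
```

```text
t 21.7 pos [387.4 302.4 317.4] rot [-3.14e+00 -1.00e-03  3.93e-01] F [ 0.7 -0.4  0.1] T [-0.03 -0.01 -0.01] open 1.006 grip 0.0 q [0.66 0.08 1.83 0.   1.23 1.84]
plate z 73.31 dx 1.89 res [ 0.1  -0.09 -0.03 -0.  ]
deck z 73.06 dx 1.88 res [ 0.01 -0.01 -0.01  0.01]
deck-plate -0.24
scene only, same dx: plate 71.56 deck 71.37 diff -0.19 dx 1.09
plate z 73.29 dx 1.20 res [ 0.1  -0.1  -0.04  0.02]
deck z 72.74 dx 0.48 res [-0.02  0.   -0.06  0.08]
deck-plate -0.55
scene only, same dx: plate 70.99 deck 71.99 diff 1.00 dx 0.15
```

View pics/end.png

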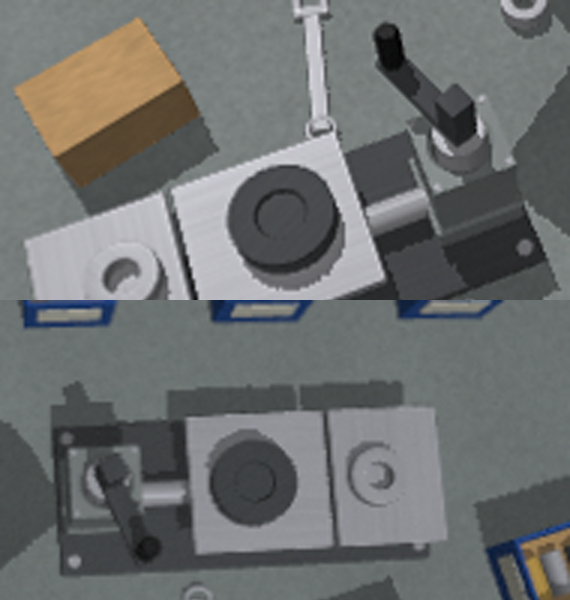

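The final view shows the crank seated upright in the tube (scene crop (455,130)), the pulley centred on the plate and the bystanders in place. The plate measures within about 0.5 mm of the deck. Handing in.

```bash
python3 -c "
from rig import sign_off
print(sign_off())"
```

```text
the job is handed in; nothing more can be done
None
```

The job is handed in: the crank is seated fully home on the drive, the plate measures within about 1 mm of the deck, the pulley is still centred on the plate, and no bystander was disturbed; the hand-in returned no verdict.

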